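# Push a spent ant bait station through a swing-lid bin's sprung flap

## Robot

A 6-joint arm with a two-finger parallel gripper is mounted at the origin on the work surface. World frame = base frame: x ahead of the robot, y to its left, z up, the work surface at z = 0. Lengths are in m, angles in degrees, forces in N, time in s.
With the tool pointing down it reaches from about 0.25 to 0.775 m from the base axis. Payload 4 kg.
Tool frame: the origin (TCP) lies midway between the tips of the shut fingers; the grasp point (between the pads) lies 19 mm behind it; z points along the fingers, y is the line along which they close (so a half turn about z gives the same grasp; the last joint's range is limited). The gripper opens to 94 mm and grips with 3 to 60 N. Pads are 16 mm wide; open, the fingers measure 119 mm over their backs; the gripper's body (75 mm by 177 mm) begins 78 mm behind the grasp point.
Start: joints at [60.613, 4.996, 78.535, -0, 96.463, -5.907], TCP at [0.219, 0.504, 0.168] pointing down, gripper open.
Joint ranges: [-177.83, 177.83], [-43.37, 116.18], [15.69, 146.23], [-61.86, 241.86], [9.47, 152.12], [-147.06, 147.06]. Speed limits (degrees/s): [159.86, 159.86, 180, 180, 180, 180].

## Interface

Orientations are given as a 3x3 rotation matrix whose columns are the frame's x, y, z axes.
In Python, from plant import ctrl gives the robot as it stands. The module is installed in compiled form; this text tells all that it offers.
- The arm moves only by the tool jog_arm, never from a script. Its argument "deltas" is a list that holds one entry, the list of rows, each a list of 4 numbers: the shift along the tool's x, y, z in mm, then the turn about the tool's z in rad. A call has 1 to 12 rows; each row is the pose to reach, as a shift and turn from the pose commanded when the call began, along the tool's axes at that moment; what a row does not reach only later rows make up. A row lasts 1/10 s, in which the tool goes at most 50 mm and 8.59 degrees, less where a joint would pass 70% of its speed; a pose out of reach is approached as far as the arm can. A call with a gripper value outside its range is refused whole. "fingers" is the finger opening in mm, from 0 to 94, set as the call begins (left out, the last holds). The fingers move at their own pace and stop on an object; the grip force is fixed at half the most. Time passes only in rows, so rows that repeat a pose let the fingers close. It gives the time, the measured TCP pose, the force, the opening and the grip force at its end, in the units of the state.
- ctrl.state(): the state, without advancing time (a new reading comes with each control period).
- ctrl.camera(name): name is "scene" or "top" or "wrist"; returns a dict with "pixels" (400x640x3 uint8, red, green, blue), "K" (3x3 intrinsics, pixels), "k1" (the pictures are not rectified: a ray, as slopes to the right and down, at radius r is drawn at 1 + k1 r^2 times it, then the intrinsics apply), "T" (4x4, takes a point from camera to world coordinates); the wrist camera has in their place "hand_eye" (4x4, takes a point from camera to tool coordinates, whose origin is the TCP and whose axes are the flange's). Camera axes: x right, y up, looking along -z (the intrinsics and any distortion apply to the point x, -y, -z); pixel columns grow to the right and rows downward; lengths in m; the calibration is good to about 2 mm. A picture is of the moment at which its call begins: read the wrist's pose just before it. There is no depth.
- ctrl.close_job(): hands the job in; it is judged then, once.
The state is a dict: "clock": time; "q": joint angles; "joint_vel": joint speeds; "joint_torque": joint torques, N m; "eef_pos": TCP position; "eef_rot": TCP orientation; "wrist_force": force on the tool from outside, world axes, zero at the start; "torque": the same for the moment, N m; "width": finger opening in m; "gripper_force": force on a finger pad.
Only numpy, scipy, OpenCV 4.12 (cv2) and the standard library are available. Lean on these libraries where they do the work, as an engineer would, in place of code of your own. Each camera call takes 0.05 s, during which the arm holds its last target. There are 200 camera calls.

## Task

Get the spent ant bait station that lies on the flat front half of the swing-lid bin's lid into that bin without handling it: press the sprung flap open with one finger and, while that finger holds it open, push the bait station gently along the lid and through the opening with the other finger. Do not pinch or lift it. Let the flap swing shut at the end, and leave everything else where it stands, including the cork on the lid and the fresh bait station on the floor.

Things in the scene. Friction and masses are not known exactly. Their poses are not given: they have to be found in the camera images.
- bin: Low grey plastic waste bin, fixed, 260 (its x) by 170 (its y) by 185 mm high, empty inside, 5 mm floor. Origin: centre of its underside. The front half of its lid (x -130 to 0) is a flat level shelf, top at z 150 mm; behind it is the opening (x 0 to 90), closed by the flap. Its +x axis points from shelf to flap: the way to push. Beside the flap low cheeks, inner faces at y +-75, up to z 190.
- flap_hinge (a point): Middle of the flap's hinge line, which runs along the bin's y (bin x 90, z 185 mm). Shut, the flap (134 mm wide, 4 mm thick) slopes from here down to the shelf's rear edge, ending 3.5 mm below the shelf's top. Behind the hinge is a rear rim 185 mm high, bin x 96 to 130.
- flap (a joint): Flap angle, rad: 0 shut, up to 1.2 as its free edge swings down into the bin. A spring shuts it: about 1.4 N on the free edge starts it, 0.2 N m at 0.5 rad. The bait's weight does not open it; pushed at the shut flap it jams or rides up the slope. A fingertip a few mm above shelf height, moved along bin +x until its far side is at x = 75 mm, opens it about 0.6 rad.
- flap_edge (a point): Middle of the flap's free edge; shut, it lies at the shelf's rear edge (bin x 0, y 0, z 146.5 mm). It moves with the flap.
- bait_center (a point): Centre (half-way up) of the spent ant bait station: a squat square black plastic box 36 x 36 mm, 20 mm high (the upper 5 mm is a step 26 x 26), 40 g or so, lying loose on the bin's shelf, its centre 50 to 80 mm in front of the flap's edge, sides within 0.25 rad of the bin's axes.
- fresh_bait_center (a point): Centre of a like bait station, fresh, on the floor beside the bin (right side, bin's -y). Leave it.
- cork: Cork stopper, 24 mm wide, 24 mm high, standing on the front left corner of the bin's shelf (bin x about -110, y about 62 mm); origin centre of its underside. Leave it.
- hex_case: Hex key set in a black plastic case, 110 x 70 x 22 mm, on the floor beside the bin (left, bin's +y); origin centre of its underside. Leave it.
- pot: White ceramic pot, 90 mm wide, 80 mm high, at the left of the floor. Leave it.
- funnel: Plastic funnel standing mouth down, 110 mm wide, 115 mm high, at the left. Leave it.

How it is judged:
By the outcome, as a careful person would: the job done as asked, in the order asked, and still so for the second after the job is handed in, with the robot touching nothing.
It also fails if it takes over 40 s, if anything falls off the work surface, if the arm or the gripper's body presses on something with over 40 N, if the wrist force passes 120 N, or if a joint passes its speed limit or range.

## Working session

There is one attempt and no reset: what is moved stays moved. The work goes in short steps, Python scripts to look and compute and a tool call to move; the robot and the scene stay as the last step left them, time stands still between calls to the robot, and variables do not carry over. Pictures are saved under pics/ and viewed, at most 10 in all, crops included, and the job is handed in when it is done.

Besides the shell and the picture viewer there is one more tool, called after "Call:" by a JSON object that holds its "api" and its "payload", one argument or row to a line. jog_arm: Moves the arm, as the interface text tells. Its arguments: {"type":"object","properties":{"deltas":{"type":"array","items":{"type":"array","items":{"type":"array","items":{"type":"number"}}}},"fingers":{"type":"number"}},"required":["deltas"]}

```bash
mkdir -p pics
cat > h.py <<'E'
import numpy as np, cv2
from plant import ctrl
def ray(c,uv,T=None):
    K=np.array(c["K"]);k=c["k1"];T=np.array(c["T"]) if T is None else T
    d=np.array([(uv[0]-K[0,2])/K[0,0],(uv[1]-K[1,2])/K[1,1]]);s=d.copy()
    for _ in range(30): s=d/(1+k*(s@s))
    return T[:3,3],T[:3,:3]@np.array([s[0],-s[1],-1])
def onz(c,uv,z,T=None):
    o,d=ray(c,np.array(uv,float),T);return o+d*(z-o[2])/d[2]
def proj(c,p,T=None):
    K=np.array(c["K"]);T=np.array(c["T"]) if T is None else T
    q=np.linalg.inv(T)@np.r_[p,1];s=np.array([q[0],-q[1]])/-q[2];s=s*(1+c["k1"]*(s@s))
    return K[:2,:2]@s+K[:2,2]
def save(c,n): cv2.imwrite(n,np.ascontiguousarray(c["pixels"][:,:,::-1]))
E
python3 - <<'E'
from h import *
for n in("scene","top"):
    c=ctrl.camera(n);save(c,f"pics/{n}0.png");print(n,c["K"],c["k1"],c["T"])
s=ctrl.state();print(s["clock"],s["eef_pos"],s["eef_rot"],s["width"],s["wrist_force"])
E
```

```text
scene [[422.935383     0.         318.23649918]
 [  0.         422.935383   203.71581418]
 [  0.           0.           1.        ]] -0.11245248224128876 [[-0.05773966 -0.8510702   0.52186745  1.07417611]
 [ 0.99828542 -0.04418827  0.03838779  0.18347229]
 [-0.00961029  0.52318917  0.85216239  0.97249989]
 [ 0.          0.          0.          1.        ]]
top [[441.30251222   0.         316.94114088]
 [  0.         441.30251222 196.71963618]
 [  0.           0.           1.        ]] 0.04004145850284775 [[ 0.00468129  0.995184   -0.0979127   0.46742984]
 [-0.99986381  0.00620775  0.01529124  0.12857083]
 [ 0.01582542  0.09782779  0.99507752  0.99653968]
 [ 0.          0.          0.          1.        ]]
0.1 [0.21883781 0.50395632 0.16671141] [[-9.17205956e-01  3.98412129e-01 -1.00472440e-03]
 [ 3.98413335e-01  9.17204295e-01 -1.75915585e-03]
 [ 2.20668506e-04 -2.01380382e-03 -9.99997948e-01]] 0.09391534057716924 [0.22327629 0.08105122 0.7926311 ]
```

View pics/top0.png

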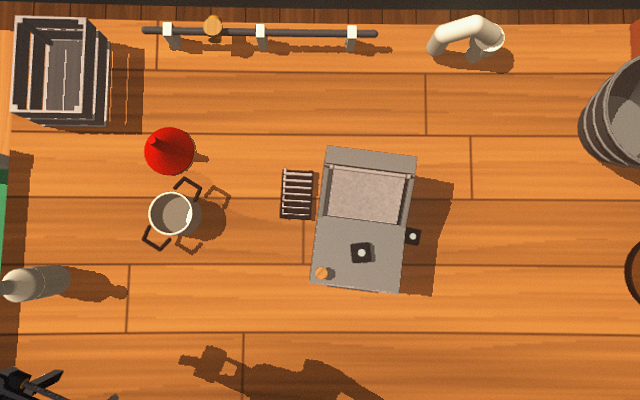

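View pics/scene0.png

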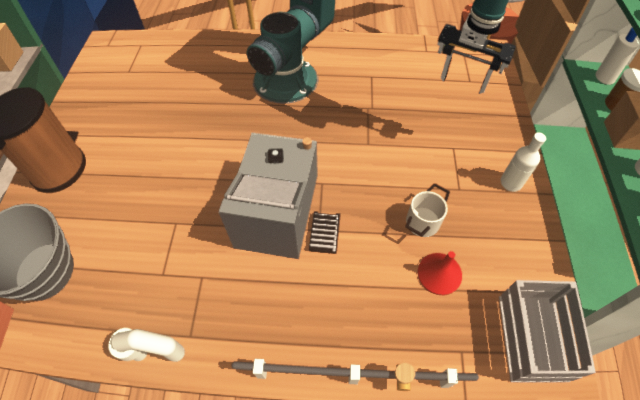

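Top view: the shelf front corners are at about (310,283) and (399,293), the rim corners at (327,146) and (417,157). The bait is at (361,252), the cork at (322,272), and the fresh bait at (413,236). The scene view agrees, with the bait at (276,155).

Run:
```python
from h import *
c=ctrl.camera("top")
A=[onz(c,p,.15) for p in[(310,283),(399,293)]];B=[onz(c,p,.185) for p in[(327,146),(417,157)]]
for p in A+B: print(p.round(4))
f=sum(A)/2;r=sum(B)/2;print("len",np.linalg.norm((r-f)[:2]),"w",np.linalg.norm(A[0]-A[1]),np.linalg.norm(B[0]-B[1]))
x=(r-f)[:2];x/=np.linalg.norm(x);ctr=(f+r)[:2]/2;print("yaw",np.degrees(np.arctan2(x[1],x[0])),"ctr",ctr)
y=np.array([-x[1],x[0]])
def inbin(p): d=p[:2]-ctr;return d@x,d@y
# bait mask, top & scene
for n,box,bh in(("top",(340,235,385,270),.17),("scene",(262,142,292,168),.17)):
    k=ctrl.camera(n);g=cv2.cvtColor(k["pixels"],cv2.COLOR_RGB2GRAY)
    x0,y0,x1,y1=box;m=(g[y0:y1,x0:x1]<60).astype(np.uint8)
    cs,_=cv2.findContours(m,cv2.RETR_EXTERNAL,cv2.CHAIN_APPROX_NONE);q=max(cs,key=cv2.contourArea)
    rr=cv2.minAreaRect(q);print(n,cv2.boundingRect(q),rr)
    P=[onz(k,(a[0]+x0,a[1]+y0),.16) for a in cv2.boxPoints(rr)]
    print([np.round(inbin(a),4) for a in P], np.mean([inbin(a) for a in P],0), np.mean(P,0))
    g2=g[y0:y1,x0:x1]>150;M=cv2.moments(cv2.morphologyEx((g2*cv2.drawContours(np.zeros_like(m),[cv2.convexHull(q)],-1,1,-1)).astype(np.uint8),cv2.MORPH_CLOSE,None))
    if M["m00"]: w=onz(k,(M["m10"]/M["m00"]+x0,M["m01"]/M["m00"]+y0),.17);print("white dot",w,inbin(w))
print("cork",inbin(onz(c,(322,272),.174)))
```

```text
[0.387  0.1279 0.15  ]
[ 0.3692 -0.0401  0.15  ]
[0.6426 0.0977 0.185 ]
[ 0.623  -0.0704  0.185 ]
len 0.2565226817518126 w 0.16897192975235006 0.16926378711336507
yaw -6.760632897863346 ctr [0.50543023 0.02878716]
top (11, 8, 20, 20) ((20.643564224243164, 17.43564224243164), (18.70669937133789, 18.90570831298828), 84.2894058227539)
[array([-0.0475,  0.0181]), array([-0.0396, -0.0168]), array([-0.0737, -0.024 ]), array([-0.0815,  0.0107])] [-0.06059669 -0.00300491] [0.44490114 0.03293669 0.16      ]
white dot [0.44572112 0.03319655 0.17      ] (np.float64(-0.059813005393971774), np.float64(-0.0026503315408664056))
scene (6, 8, 15, 13) ((13.0, 14.0), (12.0, 14.0), 90.0)
[array([-0.0749, -0.0231]), array([-0.0805,  0.0109]), array([-0.0445,  0.0191]), array([-0.0389, -0.0143])] [-0.05970519 -0.00187509] [0.44591945 0.03395371 0.16      ]
white dot [0.44238568 0.03386063 0.17      ] (np.float64(-0.06320342854551472), np.float64(-0.0023835185416003217))
cork (np.float64(-0.10463839326671916), np.float64(0.06531647392895014))
```

Call:
{"api": "jog_arm", "payload": {
  "deltas": [
    [[-20, -17, -33, 0.106], [-55, -48, -60, 0.21], [-91, -79, -85, 0.32], [-128, -110, -105, 0.43], [-165, -142, -120, 0.53], [-202, -175, -130, 0.64], [-240, -207, -133, 0.75], [-278, -240, -133, 0.86], [-316, -273, -133, 0.97], [-354, -306, -133, 1.08], [-390, -336, -133, 1.18], [-395, -341, -133, 1.276]]
  ],
  "fingers": 94
}}

```text
clock: 1.45
eef_pos: [0.4467, 0.0304, 0.2999]
eef_rot: [[0.124, 0.992, -0.001], [0.992, -0.124, -0.001], [-0.001, -0.001, -1.0]]
wrist_force: [0.5, -0.2, -0.3]
width: 0.094
gripper_force: 0.0
```

Run:
```python
from h import *
s=ctrl.state();c=ctrl.camera("wrist");save(c,"pics/w1.png")
print(s["clock"],s["eef_pos"],s["eef_rot"],s["q"],s["width"],max(abs(np.array(s["joint_vel"]))))
```

```text
1.45 [0.44667144 0.03038607 0.29986266] [[ 1.24272376e-01  9.92247555e-01 -1.07974538e-03]
 [ 9.92247368e-01 -1.24273564e-01 -1.11409057e-03]
 [-1.23963745e-03 -9.32923828e-04 -9.99998796e-01]] [-3.31237874e+00 -7.32257703e+00  7.57341161e+01 -7.24069298e-02
  1.11646519e+02  3.79972292e+00] 0.09397450302966931 38.029418983467046
```

View pics/w1.png

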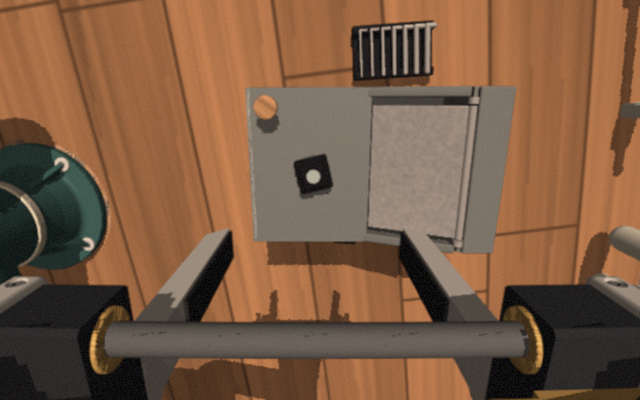

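Wrist view: the shelf front edge runs (249,88)–(255,240), the flap's free edge (371,98)–(367,228), and the rim's rear edge (515,87)–(492,252). The bait is at about (313,174), visibly yawed, and the cork at (265,106). I'll measure from this view.

Run:
```python
from h import *
s=ctrl.state();c=ctrl.camera("wrist")
T=np.eye(4);T[:3,:3]=s["eef_rot"];T[:3,3]=s["eef_pos"];T=T@np.array(c["hand_eye"])
print(s["clock"],s["eef_pos"])
P={k:onz(c,u,z,T) for k,u,z in[("FL",(249,88),.15),("FR",(255,240),.15),("EL",(371,98),.15),("ER",(367,228),.15),("RL",(515,87),.185),("RR",(492,252),.185)]}
for k,v in P.items(): print(k,v.round(4))
for a,b in("FL","FR"),("RL","RR"),("EL","ER"):
    d=P[a]-P[b];print(a,b,np.linalg.norm(d),"yaw",np.degrees(np.arctan2(-d[0],d[1])))
g=cv2.cvtColor(c["pixels"],cv2.COLOR_RGB2GRAY);x0,y0,x1,y1=280,140,345,205
m=(g[y0:y1,x0:x1]<60).astype(np.uint8)
cs,_=cv2.findContours(m,cv2.RETR_EXTERNAL,cv2.CHAIN_APPROX_NONE);q=max(cs,key=cv2.contourArea)
rr=cv2.minAreaRect(q);Q=np.array([onz(c,a+[x0,y0],.16,T) for a in cv2.boxPoints(rr)])
yaw=np.radians(-6.6);x=np.array([np.cos(yaw),np.sin(yaw)]);y=np.array([-x[1],x[0]])
f=(P["FL"]+P["FR"])[:2]/2;e=(P["EL"]+P["ER"])[:2]/2;r=(P["RL"]+P["RR"])[:2]/2
ctr=((f+.13*x)+(r-.13*x)+e)/3
print("ctr ests",f+.13*x,r-.13*x,e)
B=lambda p:np.round([(p[:2]-ctr)@x,(p[:2]-ctr)@y],4)
print("bait",Q.mean(0),B(Q.mean(0)),[B(a) for a in Q],rr)
print("TCP",B(np.array(s["eef_pos"])),"sideL",np.linalg.norm(Q[0]-Q[1]),np.linalg.norm(Q[1]-Q[2]))
```

```text
1.5 [0.44694951 0.02993637 0.29965972]
FL [0.3909 0.1269 0.15  ]
FR [ 0.368  -0.0387  0.15  ]
EL [0.5136 0.1012 0.15  ]
ER [ 0.497  -0.0402  0.15  ]
RL [0.6424 0.0954 0.185 ]
RR [ 0.6225 -0.0702  0.185 ]
FL FR 0.16714716538423466 yaw -7.874320221098618
RL RR 0.16682981315347087 yaw -6.848205443571301
EL ER 0.1424510357309885 yaw -6.665721216128999
ctr ests [0.50861285 0.02915067] [0.50328732 0.02756023] [0.50531173 0.03049793]
bait [0.44394479 0.03090733 0.16      ] [-0.0616 -0.0053] [array([-0.0834,  0.0097]), array([-0.0486,  0.018 ]), array([-0.0393, -0.02  ]), array([-0.0751, -0.0288])] ((32.5294189453125, 34.617645263671875), (36.380340576171875, 34.1975212097168), 75.96376037597656)
TCP [-0.0585 -0.0059] sideL 0.03576672501375561 0.039128938004816226
```

Call:
{"api": "jog_arm", "payload": {
  "deltas": [
    [[1, -1, 25, 0], [1, -1, 55, 0], [1, -1, 85, 0], [1, -1, 110, 0], [1, -1, 128, 0], [1, -1, 138, 0], [1, -1, 143, 0], [1, -1, 144, 0], [1, -1, 144, 0]]
  ]
}}

```text
clock: 2.45
eef_pos: [0.4452, 0.0357, 0.1578]
eef_rot: [[0.114, 0.993, 0.002], [0.993, -0.114, 0.0], [0.0, 0.002, -1.0]]
wrist_force: [-0.1, 0.0, 0.5]
width: 0.0942
gripper_force: 0.0
```

Run:
```python
from h import *
s=ctrl.state();c=ctrl.camera("wrist");save(c,"pics/w2.png")
print(s["clock"],s["eef_pos"],s["eef_rot"][0],s["wrist_force"])
```

```text
2.45 [0.44522065 0.03571123 0.15781019] [0.11390736 0.99348964 0.00185693] [-0.14322708  0.02466031  0.46312886]
```

View pics/w2.png

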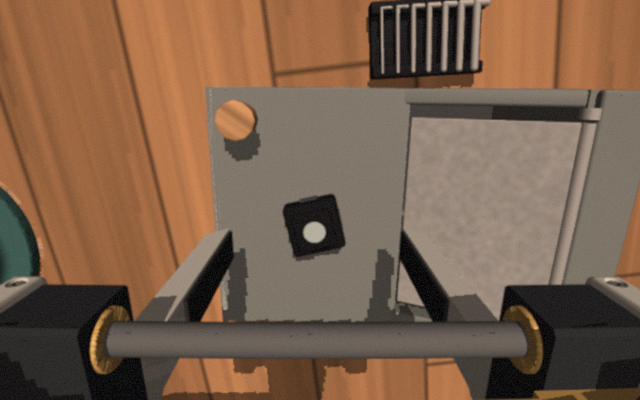

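Wrist view: the fingers straddle the bait, with tips at about (228,235) and (403,235). The bait is at about (314,225) and untouched, and the leading tip sits at the flap edge (400,235). I'll check the lateral alignment.

```bash
cat >> h.py <<'E'
def wrist():
    s=ctrl.state();c=ctrl.camera("wrist")
    E=np.eye(4);E[:3,:3]=s["eef_rot"];E[:3,3]=s["eef_pos"];return s,c,E,E@np.array(c["hand_eye"])
E
python3 - <<'E'
from h import *
s,c,E,T=wrist()
print(s["eef_pos"])
for p in[(0,0,0),(.008,.047,0),(-.008,.047,0),(.008,-.047,0)]: print(p,proj(c,(E@np.r_[p,1])[:3],T).round(1))
g=cv2.cvtColor(c["pixels"],cv2.COLOR_RGB2GRAY);x0,y0,x1,y1=270,180,355,270
cs,_=cv2.findContours((g[y0:y1,x0:x1]<60).astype(np.uint8),cv2.RETR_EXTERNAL,cv2.CHAIN_APPROX_NONE);q=max(cs,key=cv2.contourArea)
w=np.linalg.inv(E)
Q=[(w@np.r_[onz(c,a+[x0,y0],.16,T),1])[:2]*1e3 for a in cv2.boxPoints(cv2.minAreaRect(q))]
print("bait in tool mm",np.round(Q,1),np.mean(Q,0), "dot",(w@np.r_[onz(c,(314,232),.17,T),1])[:2]*1e3)
for n,u in("edge top",(408,120)),("edge low",(399,290)),("front",(210,120)),("front low",(225,310)): print(n,(w@np.r_[onz(c,u,.15,T),1])[:2]*1e3)
E
```

```text
[0.44536425 0.03560262 0.15796383]
(0, 0, 0) [315.  220.1]
(0.008, 0.047, 0) [386.  208.7]
(-0.008, 0.047, 0) [384.6 231.3]
(0.008, -0.047, 0) [244.  208.6]
bait in tool mm [[ 11.8 -22.6]
 [ 19.9  12.2]
 [-18.7  21. ]
 [-27.5 -15.4]] [-3.60645052 -1.20015935] dot [-3.73577797 -0.60982581]
edge top [65.13893224 59.64113631]
edge low [-57.55485721  61.99491111]
front [ 65.07110575 -67.378414  ]
front low [-74.51579566 -67.66725319]
```

Run:
```python
from h import *
s,c,E,T=wrist()
H=np.array(c["hand_eye"]);print(H.round(4))
for u,yy in((401,232),.047),((229,232),-.047),((415,237),.0595):
    o,d=ray(c,np.array(u,float),H);t=(yy-o[1])/d[1];print(u,((o+d*t)*1e3).round(1))
import cv2
save({"pixels":cv2.resize(c["pixels"][200:330,180:460],(800,371),interpolation=cv2.INTER_CUBIC)},"pics/w3.png")
```

```text
[[ 9.000e-04  9.632e-01  2.689e-01  7.730e-02]
 [ 1.000e+00 -9.000e-04 -3.000e-04  5.000e-04]
 [-0.000e+00  2.689e-01 -9.632e-01 -2.166e-01]
 [ 0.000e+00  0.000e+00  0.000e+00  1.000e+00]]
(401, 232) [  8.1  47.  -41.8]
(229, 232) [  7.7 -47.  -41.1]
(415, 237) [ -1.   59.5 -27. ]
```

View pics/w3.png

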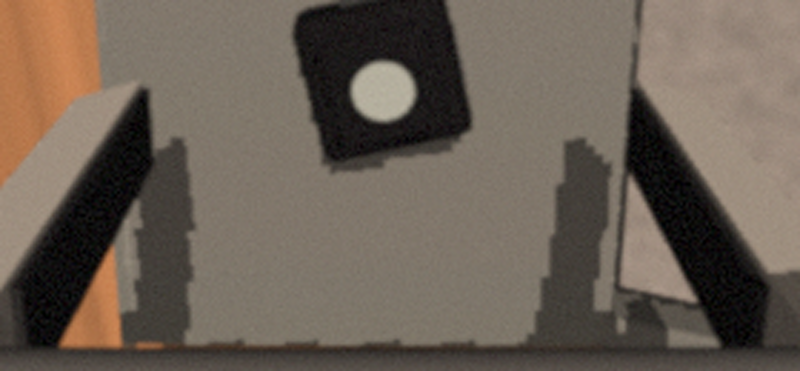

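The tip rays meet y=±47 mm at tool z≈-41 mm. So the tips retract about 41 mm when the gripper is open, and they would drop as it closes. I'll measure that curve in the air before pushing.

Call:
{"api": "jog_arm", "payload": {
  "deltas": [
    [[0, 0, -20, 0], [0, 0, -45, 0], [0, 0, -60, 0], [0, 0, -60, 0], [0, 0, -60, 0], [0, 0, -60, 0], [0, 0, -60, 0], [0, 0, -60, 0]]
  ],
  "fingers": 75
}}

```text
clock: 3.4
eef_pos: [0.4442, 0.0355, 0.2158]
eef_rot: [[0.115, 0.993, -0.002], [0.993, -0.115, 0.0], [-0.0, -0.002, -1.0]]
wrist_force: [-0.0, 0.6, 0.5]
width: 0.0751
gripper_force: 0.0
```

Run:
```python
from h import *
s,c,E,T=wrist();np.save("pics/f1.npy",c["pixels"]);print(s["clock"],s["width"],s["eef_pos"])
```

```text
3.4 0.07514273474739082 [0.44422933 0.03548067 0.21579558]
```

Call:
{"api": "jog_arm", "payload": {
  "deltas": [
    [[0, 0, 0, 0], [0, 0, 0, 0], [0, 0, 0, 0], [0, 0, 0, 0], [0, 0, 0, 0], [0, 0, 0, 0]]
  ],
  "fingers": 60
}}

```text
clock: 4.05
eef_pos: [0.4447, 0.0354, 0.2168]
eef_rot: [[0.115, 0.993, 0.0], [0.993, -0.115, 0.0], [0.0, 0.0, -1.0]]
wrist_force: [0.4, 0.7, -0.5]
width: 0.06
gripper_force: 0.0
```

Run:
```python
from h import *
s,c,E,T=wrist();np.save("pics/f2.npy",c["pixels"]);print(s["clock"],s["width"],s["eef_pos"])
```

```text
4.05 0.06000930234031898 [0.44468946 0.03541612 0.21680959]
```

Call:
{"api": "jog_arm", "payload": {
  "deltas": [
    [[0, 0, 0, 0], [0, 0, 0, 0], [0, 0, 0, 0], [0, 0, 0, 0], [0, 0, 0, 0], [0, 0, 0, 0]]
  ],
  "fingers": 45
}}

```text
clock: 4.7
eef_pos: [0.4447, 0.0354, 0.2168]
eef_rot: [[0.115, 0.993, 0.0], [0.993, -0.115, 0.0], [0.0, 0.0, -1.0]]
wrist_force: [-0.0, -0.1, 0.7]
width: 0.045
gripper_force: 0.0
```

Run:
```python
from h import *
s,c,E,T=wrist();np.save("pics/f3.npy",c["pixels"]);print(s["clock"],s["width"],s["eef_pos"])
F=[np.load(f"pics/f{i}.npy")[130:330,220:420] for i in(1,2,3)]
m=np.hstack([cv2.resize(f,(266,266),interpolation=cv2.INTER_CUBIC) for f in F]);save({"pixels":m},"pics/w4.png")
```

```text
4.7 0.04500141034192273 [0.44469467 0.03542837 0.21677769]
```

View pics/w4.png

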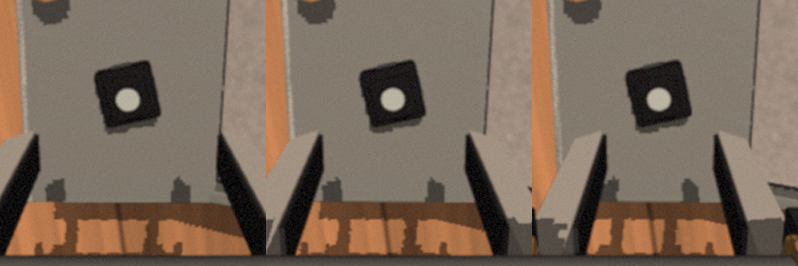

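The tip's pixel scale is the same at every opening (1.82 px/mm, row 233), so the fingers move parallel. But the visible tips look about 30–40 mm nearer the camera than the TCP. I'll check this independently from the scene camera, with the expected tip points marked.

Run:
```python
from h import *
s=ctrl.state();c=ctrl.camera("scene");E=np.eye(4);E[:3,:3]=s["eef_rot"];E[:3,3]=s["eef_pos"]
x0,y0=210,70;k=6
im=cv2.resize(c["pixels"][y0:y0+95,x0:x0+130],None,fx=k,fy=k,interpolation=cv2.INTER_CUBIC)
for z,col in((0,(255,0,0)),(-.041,(0,255,0))):
  for y in(.0225,-.0225):
    p=proj(c,(E@np.r_[0,y,z,1])[:3]);print(z,y,p.round(1));cv2.circle(im,tuple(int(v) for v in (p-[x0,y0]+.5)*k),4,col,-1)
save({"pixels":im},"pics/s5.png")
```

```text
0 0.0225 [271.1 147.9]
0 -0.0225 [275.6 133.2]
-0.041 0.0225 [269.2 136.2]
-0.041 -0.0225 [273.9 121.2]
```

View pics/s5.png

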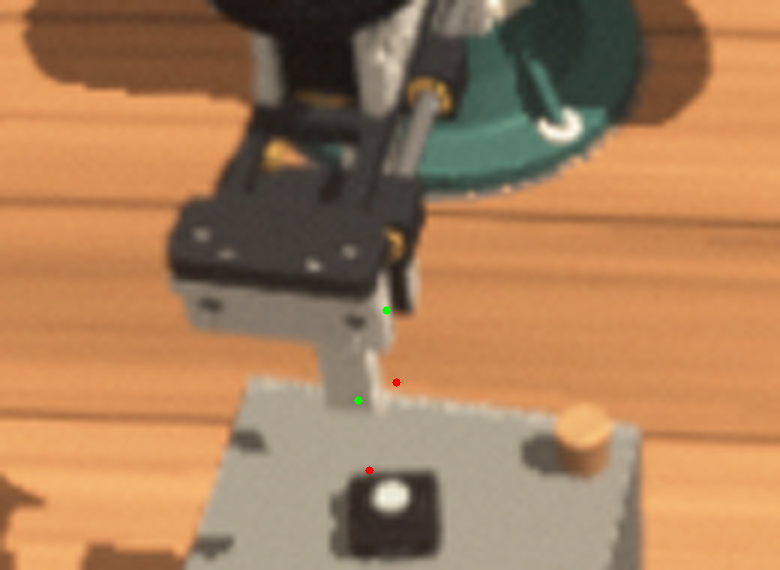

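The scene view confirms it: the front finger's tip at (352,405) lies on the green mark for tool z −41, not the red one. The real tips are therefore about 40 mm above the reported TCP. I'll open, shift 3.5 mm to line up, descend, and touch the shelf softly to get the height.

Call:
{"api": "jog_arm", "payload": {
  "deltas": [
    [[-1, -1, 0, 0], [-2, -2, 0, 0], [-3.5, -4, 0, 0], [-3.5, -4, 0, 0], [-3.5, -4, 10, 0], [-3.5, -4, 30, 0], [-3.5, -4, 55, 0], [-3.5, -4, 75, 0], [-3.5, -4, 86, 0], [-3.5, -4, 92, 0], [-3.5, -4, 92, 0]]
  ],
  "fingers": 94
}}

```text
clock: 5.9
eef_pos: [0.44, 0.0325, 0.1242]
eef_rot: [[0.115, 0.993, -0.001], [0.993, -0.115, 0.0], [0.0, -0.001, -1.0]]
wrist_force: [0.2, 0.4, 0.1]
width: 0.0941
gripper_force: 0.0
```

Run:
```python
from h import *
s,c,E,T=wrist()
x0,y0=200,170
im=cv2.resize(c["pixels"][y0:y0+150,x0:x0+240],(800,500),interpolation=cv2.INTER_CUBIC)
save({"pixels":im},"pics/w6.png");print(s["clock"],s["eef_pos"],s["wrist_force"],s["width"])
```

```text
5.9 [0.43998257 0.03246742 0.12415342] [0.16465428 0.416779   0.12785454] 0.09412455616891258
```

View pics/w6.png

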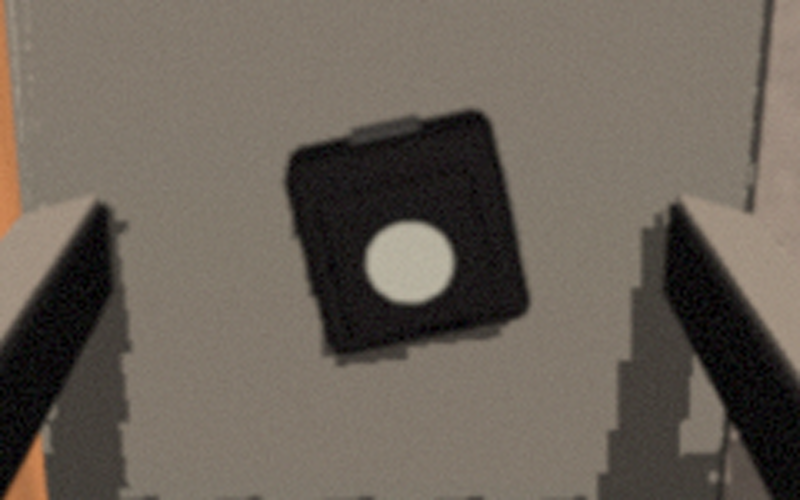

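Wrist crop: the tips at (108,245) and (672,245) are level with the bait's centre at (408,240), and their shadows nearly touch them, so the tips are about 10–15 mm above the shelf. Lowering gently.

Call:
{"api": "jog_arm", "payload": {
  "deltas": [
    [[0, 0, 3, 0], [0, 0, 6, 0], [0, 0, 8, 0], [0, 0, 8, 0], [0, 0, 8, 0]]
  ]
}}

```text
clock: 6.45
eef_pos: [0.4404, 0.0324, 0.1169]
eef_rot: [[0.115, 0.993, 0.0], [0.993, -0.115, 0.0], [0.0, 0.0, -1.0]]
wrist_force: [0.5, 0.4, 0.2]
width: 0.0943
gripper_force: 0.0
```

Call:
{"api": "jog_arm", "payload": {
  "deltas": [
    [[0, 0, 1, 0], [0, 0, 2, 0], [0, 0, 2, 0]]
  ]
}}

```text
clock: 6.75
eef_pos: [0.4402, 0.0324, 0.1146]
eef_rot: [[0.115, 0.993, -0.0], [0.993, -0.115, 0.0], [0.0, -0.0, -1.0]]
wrist_force: [-0.3, -0.7, 0.2]
width: 0.094
gripper_force: 0.0
```

Call:
{"api": "jog_arm", "payload": {
  "deltas": [
    [[0, 0, 1, 0], [0, 0, 2, 0], [0, 0, 2, 0]]
  ]
}}

```text
clock: 7.05
eef_pos: [0.4403, 0.0324, 0.1127]
eef_rot: [[0.115, 0.993, -0.0], [0.993, -0.115, 0.0], [0.0, -0.0, -1.0]]
wrist_force: [-0.2, 0.2, 0.0]
width: 0.0939
gripper_force: 0.0
```

Call:
{"api": "jog_arm", "payload": {
  "deltas": [
    [[0, 0, 1, 0], [0, 0, 1.5, 0], [0, 0, 1.5, 0]]
  ]
}}

```text
clock: 7.35
eef_pos: [0.4404, 0.0324, 0.1126]
eef_rot: [[0.115, 0.993, 0.001], [0.993, -0.115, -0.0], [0.0, 0.001, -1.0]]
wrist_force: [-1.9, -0.1, 5.6]
width: 0.0943
gripper_force: 2.7
```

Call:
{"api": "jog_arm", "payload": {
  "deltas": [
    [[0, 0, 1, 0], [0, 0, 1.5, 0], [0, 0, 1.5, 0]]
  ]
}}

```text
clock: 7.65
eef_pos: [0.4405, 0.0324, 0.1125]
eef_rot: [[0.115, 0.993, 0.002], [0.993, -0.115, -0.0], [0.0, 0.002, -1.0]]
wrist_force: [-3.9, 0.2, 10.8]
width: 0.0943
gripper_force: 5.6
```

Shelf contact is at eef z 0.1126, so the tip offset is 37.5 mm. I'll raise to 5 mm above the shelf and advance along bin +x (tool +y).

Call:
{"api": "jog_arm", "payload": {
  "deltas": [
    [[0, 0, -4, 0], [0, 0, -7.5, 0], [0, 3, -7.5, 0], [0, 7, -7.5, 0], [0, 11, -7.5, 0], [0, 15, -7.5, 0], [0, 19, -7.5, 0], [0, 23, -7.5, 0], [0, 27, -7.5, 0], [0, 31, -7.5, 0], [0, 35, -7.5, 0], [0, 35, -7.5, 0]]
  ]
}}

```text
clock: 8.85
eef_pos: [0.4753, 0.0284, 0.1173]
eef_rot: [[0.115, 0.993, -0.0], [0.993, -0.115, 0.0], [0.0, -0.0, -1.0]]
wrist_force: [-1.4, -0.4, 1.9]
width: 0.094
gripper_force: 0.9
```

Call:
{"api": "jog_arm", "payload": {
  "deltas": [
    [[0, 4, 0, 0], [0, 8, 0, 0], [0, 12, 0, 0], [0, 16, 0, 0], [0, 20, 0, 0], [0, 24, 0, 0], [0, 28, 0, 0], [0, 32, 0, 0], [0, 36, 0, 0], [0, 40, 0, 0], [0, 40, 0, 0]]
  ]
}}

```text
clock: 9.95
eef_pos: [0.5134, 0.024, 0.1164]
eef_rot: [[0.115, 0.993, -0.005], [0.993, -0.115, 0.0], [-0.0, -0.005, -1.0]]
wrist_force: [-7.4, 1.0, 1.0]
width: 0.094
gripper_force: 3.4
```

Run:
```python
from h import *
s,c,E,T=wrist()
save(c,"pics/w7.png");print(s["clock"],s["eef_pos"],s["wrist_force"],s["width"])
d=np.array(s["eef_pos"])[:2]-[.5057,.0291];print("tcp bin x",d@[.9928,-.12])
```

```text
9.95 [0.51338704 0.02396879 0.1164168 ] [-7.4245475   0.99312037  1.04261147] 0.09397221064397146
tcp bin x 0.008247439935084562
```

View pics/w7.png

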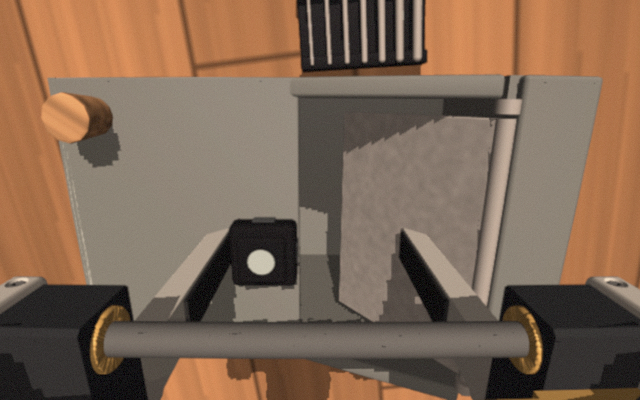

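The flap is held open, the bait is squared up, and its front is at the shelf edge (300,250). I'll go a bit further, then close in small steps while advancing so the leading finger keeps holding the flap.

Call:
{"api": "jog_arm", "payload": {
  "deltas": [
    [[0, 3, 0, 0], [0, 6, 0, 0], [0, 9, 0, 0], [0, 9, 0, 0]]
  ]
}}

```text
clock: 10.4
eef_pos: [0.5196, 0.0233, 0.1147]
eef_rot: [[0.115, 0.993, -0.011], [0.993, -0.115, 0.001], [-0.0, -0.011, -1.0]]
wrist_force: [-10.3, 1.9, 0.3]
width: 0.094
gripper_force: 4.5
```

Call:
{"api": "jog_arm", "payload": {
  "deltas": [
    [[0, 1.5, 0, 0], [0, 2.5, 0, 0], [0, 2.5, 0, 0]]
  ],
  "fingers": 89
}}

```text
clock: 10.7
eef_pos: [0.522, 0.023, 0.1148]
eef_rot: [[0.115, 0.993, -0.011], [0.993, -0.115, 0.001], [-0.0, -0.011, -1.0]]
wrist_force: [-10.9, 1.4, -1.0]
width: 0.089
gripper_force: 4.6
```

Call:
{"api": "jog_arm", "payload": {
  "deltas": [
    [[0, 1.5, 0, 0], [0, 2.5, 0, 0], [0, 2.5, 0, 0]]
  ],
  "fingers": 84
}}

```text
clock: 11.0
eef_pos: [0.5244, 0.0227, 0.1148]
eef_rot: [[0.114, 0.993, -0.011], [0.993, -0.114, 0.001], [-0.0, -0.011, -1.0]]
wrist_force: [-10.4, 1.0, -0.4]
width: 0.0839
gripper_force: 4.6
```

Call:
{"api": "jog_arm", "payload": {
  "deltas": [
    [[0, 1.5, 0, 0], [0, 2.5, 0, 0], [0, 2.5, 0, 0]]
  ],
  "fingers": 79
}}

```text
clock: 11.3
eef_pos: [0.5269, 0.0225, 0.1148]
eef_rot: [[0.114, 0.993, -0.011], [0.993, -0.114, 0.001], [-0.0, -0.011, -1.0]]
wrist_force: [-10.3, 0.5, -1.0]
width: 0.0791
gripper_force: 4.6
```

Call:
{"api": "jog_arm", "payload": {
  "deltas": [
    [[0, 1.5, 0, 0], [0, 2.5, 0, 0], [0, 2.5, 0, 0]]
  ],
  "fingers": 74
}}

```text
clock: 11.6
eef_pos: [0.5294, 0.0221, 0.1147]
eef_rot: [[0.114, 0.993, -0.011], [0.993, -0.114, 0.001], [-0.0, -0.011, -1.0]]
wrist_force: [-9.9, 1.3, -0.6]
width: 0.0742
gripper_force: 4.5
```

Run:
```python
from h import *
s,c,E,T=wrist()
save(c,"pics/w8.png");print(s["clock"],s["eef_pos"],s["wrist_force"],s["width"])
d=np.array(s["eef_pos"])[:2]-[.5057,.0291];x=d@[.9928,-.12]*1e3;w=s["width"]*500;print("lead outer",x+w+12.5,"trail inner",x-w)
```

```text
11.6 [0.52944638 0.02214479 0.1146888 ] [-9.92248102  1.27784636 -0.57679285] 0.07421379176105293
lead outer 74.0169283504961 trail inner -12.696863410556823
```

View pics/w8.png

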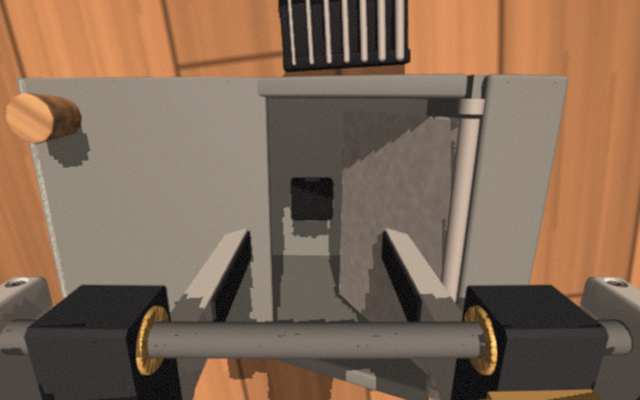

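The bait has dropped through and lies on the bin floor, seen at (312,198) inside the opening. I'll back out along the lid so the flap follows the finger shut, then lift.

Call:
{"api": "jog_arm", "payload": {
  "deltas": [
    [[0, -5, -1, 0], [0, -12, -2, 0], [0, -19, -3, 0], [0, -26, -3, 0], [0, -33, -3, 0], [0, -40, -3, 0], [0, -47, -3, 0], [0, -54, -3, 0], [0, -61, -3, 0], [0, -68, -3, 0], [0, -76, -3, 0], [0, -82, -3, 0]]
  ]
}}

```text
clock: 12.85
eef_pos: [0.4514, 0.0312, 0.1201]
eef_rot: [[0.115, 0.993, -0.0], [0.993, -0.115, 0.0], [0.0, -0.001, -1.0]]
wrist_force: [0.6, -0.1, -0.8]
width: 0.0741
gripper_force: 0.0
```

Call:
{"api": "jog_arm", "payload": {
  "deltas": [
    [[0, -6, 0, 0], [0, -6, -5, 0], [0, -6, -25, 0], [0, -6, -55, 0], [0, -6, -90, 0], [0, -6, -125, 0], [0, -6, -150, 0], [0, -6, -160, 0], [0, -6, -160, 0], [0, -6, -160, 0]]
  ]
}}

```text
clock: 13.85
eef_pos: [0.4459, 0.0317, 0.279]
eef_rot: [[0.115, 0.993, -0.002], [0.993, -0.115, 0.0], [-0.0, -0.002, -1.0]]
wrist_force: [0.6, 0.5, -0.8]
width: 0.0739
gripper_force: 0.0
```

Run:
```python
from h import *
s=ctrl.state();print(s["clock"],s["eef_pos"],s["wrist_force"])
c=ctrl.camera("top");g=cv2.cvtColor(c["pixels"],cv2.COLOR_RGB2GRAY)
R=np.array([[.9928,.12],[-.12,.9928]])
def pix(x,y,z): return proj(c,np.r_[[.5057,.0291]+R@[x,y],z])
old=cv2.cvtColor(cv2.imread("pics/top0.png")[:,:,::-1],cv2.COLOR_RGB2GRAY)
for n,p in("flap low",pix(.012,0,.151)),("flap mid",pix(.045,.03,.165)),("flap hi",pix(.075,-.03,.178)),("bait spot",pix(-.06,-.003,.165)),("fresh",(410,233)),("cork",(322,272)):
    u,v=np.round(p).astype(int);print(n,(u,v),old[v-2:v+3,u-2:u+3].mean(),g[v-2:v+3,u-2:u+3].mean())
# wrist: cork and rim geometry, flap edge gap
s,c,E,T=wrist();g=cv2.cvtColor(c["pixels"],cv2.COLOR_RGB2GRAY)
print("wrist row profile along bin x at y=+.03:")
for X in range(-20,100,8):
    z=.150 if X<0 else .1465+X/90*.0385
    u,v=np.round(proj(c,np.r_[[.5057,.0291]+R@[X/1e3,.03],z],T)).astype(int);print(X,int(g[v-1:v+2,u-1:u+2].mean()),end="; ")
hsv=cv2.cvtColor(c["pixels"],cv2.COLOR_RGB2HSV)
u,v=proj(c,np.r_[[.5057,.0291]+R@[-.108,.064],.174],T);print("\ncork px",u,v,c["pixels"][int(v)%400,int(u)%640])
```

```text
13.85 [0.44594559 0.03171216 0.27895497] [ 0.56723278  0.5369443  -0.78685598]
flap low (np.int64(363), np.int64(214)) 169.52 124.36
flap mid (np.int64(350), np.int64(194)) 168.64 183.68
flap hi (np.int64(384), np.int64(182)) 171.8 161.2
bait spot (np.int64(361), np.int64(252)) 212.68 58.68
fresh (np.int64(410), np.int64(233)) 89.28 91.6
cork (np.int64(322), np.int64(272)) 163.88 176.16
wrist row profile along bin x at y=+.03:
-20 121; -12 121; -4 121; 4 141; 12 137; 20 140; 28 140; 36 140; 44 140; 52 138; 60 142; 68 136; 76 140; 84 139; 92 148; 
cork px 263.1778202751467 109.72805636789867 [194 134  89]
```

The flap reads uniformly bright from its edge (bin x 4) to the hinge, so it is shut. The cork and fresh bait are where they were, and the robot touches nothing.

```bash
python3 -c "
from plant import ctrl
print(ctrl.close_job())"
```

```text
the job is handed in; nothing more can be done
None
```

The spent bait station was pushed through the held-open flap into the bin, the flap swung shut, the cork and fresh bait read unchanged, nothing else was touched, and the job is handed in at about 14 s.

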